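# Put the desoldering pump away in its case

## Task

Put the desoldering pump away: lay it along the fork clip in the open case and push it straight down past the sprung jaw until it sits fully home in the clip with the jaw sprung back over it, then shut the case's lid completely. Leave the battery holder and the circuit board where they are.

Things in the scene. Friction and masses are not known exactly. Their poses are not given: they have to be found in the camera images.
- pump: Desoldering pump, a loose rod: aluminium tube 22 mm thick, 160 mm long, with a black square collar (22 x 22, 12 mm long) centred 72 mm either side of the middle (132 mm between them); white nozzle at its +x end, black plunger knob at -x; 190 mm over all, 90 g. Origin: on the axis, midway between the collars; x along the tube. In the clip either end may point either way.
- case: Grey plastic case fixed to the table: a shallow tray 236 mm (its x) by 136 mm (its y), walls 4 mm thick and only 22 mm high, with the clip inside and a deep lid hinged on its +y long side. Origin: centre of the tray's underside, on the table; z up. (Fixed at the table's far corners, clear of the work: a soldering station 95 mm high on the left, an iron stand 200 mm high on the right.)
- seat (a point): Where the pump's origin is when home: 46 mm above the table, 12 mm to -y of the tray's middle; axes as the case's, tube along x. Clip: two aluminium forks 10 mm thick at x = -39 and +39 mm, floor 11 mm below here, 24 mm between tines; the -y tine rises 18 mm above here, then flares out to 32 mm; the +y tine 2 mm. 68 mm free for fingers between the forks.
- jaw (a joint): Sprung jaw on the +y side of the clip: two bent steel wires 7 mm thick, at x = -52 and +52 mm from the seat (the pump's collars go outside them), on a shaft whose top is 24 mm below the seat, 17 mm to +y. Angle in rad: 0 closed, as at the start; grows as the wires are pushed aside to +y, about 0.13 as the tube passes. The push takes about 10 N.
- jaw_nose (a point): Midway between the innermost bends of the jaw's two wires: when closed 9.5 mm to +y of the seat and 13 mm above it; ramps lead down to them from 27 mm above the seat.
- lid (a joint): Angle of the lid in rad: 0 shut, about 1.57 standing upright, at most 1.9. It starts open and a stiff hinge keeps it wherever it is left; a push of about 3 N at its edge moves it.
- lid_hinge (a point): Middle of the lid's hinge line, which runs along the case's x on its +y long side, 22 mm above the table, 80 mm to +y of the seat; axes as the case's.
- lid_edge (a point): Middle of the lid's free edge, on the outside of its flat top, 136 mm across and 60 mm up from the hinge line; 82 mm above the table when shut. Turns with the lid: z out of the flat top, y to the hinge. The lid is a grey shell 236 x 136 x 60 mm; open, its flat top faces +y, away from the tray. A black tab 60 x 8 mm sticks out 19 mm past the edge, 15 mm below the flat top.
- battery_holder: Black battery holder with two cells, 66 x 52 x 18 mm, loose. Origin: centre of its underside.
- circuit_board: Green circuit board with small parts on it, 70 x 90 mm, 15 mm high, loose. Origin: centre of its underside.
There are look-alikes about, which are no part of the job. Of the things like the pump, leave any that is brown or purple; of the rest the larger one is meant.

How it is judged:
On the way, in this order (a step that is already met when the one before it is completed fails the run):
1. the pump sits home in the fork clip with the jaw closed over it (x of pump in the frame of seat between -0.012 and 0.012 m and y of pump in the frame of seat between -0.004 and 0.004 m and z of pump in the frame of seat between -0.004 and 0.004 m and angle between the x axis of pump and the x axis of seat, either way round below 0.06 rad and value of joint jaw below 0.05 rad), for 0.2 s.
2. the lid is shut (value of joint lid below 0.05 rad), for 0.2 s.
At the end, for the whole second after the job is handed in: The pump is at rest in the clip, its origin within 12 mm along, 4 mm across and 4 mm in height of the seat, its tube along the clip within 0.06 rad, the jaw closed (below 0.05 rad) and the lid shut (below 0.05 rad) (all of step 1 and value of joint lid below 0.05 rad and linear speed of pump below 0.02 m/s); the robot touches nothing.
It fails at once if the battery holder was moved by more than 20 mm (distance of battery_holder from where it was at the start of the episode above 0.02 m).
It fails at once if the circuit board was moved by more than 20 mm (distance of circuit_board from where it was at the start of the episode above 0.02 m).
It also fails if it takes over 54 s, if anything falls off the work surface, if the arm or the gripper's body presses on something with over 40 N, if the wrist force passes 120 N, or if a joint passes its speed limit or range.

## Robot

A 6-joint arm with a two-finger parallel gripper is mounted at the origin on the work surface. World frame = base frame: x ahead of the robot, y to its left, z up, the work surface at z = 0. Lengths are in m, angles in rad, forces in N, time in s.
With the tool pointing down it reaches from about 0.35 to 0.925 m from the base axis. Payload 6.4 kg.
Tool frame: the origin (TCP) lies at the very end of the fingers, on their centre line; the grasp point (between the pads) lies 19 mm behind it; z points along the fingers, y is the direction in which the jaws open and shut (so a half turn about z gives the same grasp; the last joint's range is limited). The gripper opens to 85 mm and grips with 20 to 120 N. Pads are 22 mm wide; open, the fingers measure 114 mm over their backs; the gripper's body (76 mm by 85 mm) begins 54 mm behind the grasp point. The pads swing forward as they close: fully open they stand 13 mm farther back than shut.
Start: joints at [-0.174, 0.245, 1.558, -0, 1.339, -0.174], TCP at [0.65, 0, 0.231] pointing down, gripper open.
Joint ranges: [-3.13, 3.13], [-1.02, 2.26], [0.13, 2.54], [-0.95, 4.09], [0.21, 2.88], [-2.74, 2.74]. Speed limits (rad/s): [2.57, 2.57, 3.14, 3.14, 3.14, 3.14].

## Interface

Orientations are given as a rotation vector (axis times angle).
In Python, from bench import status, grab_frame, get_calibration, robot gives the robot as it stands.
- The arm moves only by the tool carry_out, never from a script. Its argument "steps" is a list of rows, each a list of 7 numbers: the turn, a rotation vector about the world's x, y, z in units of 5 degrees (1.0 is 5 degrees), then the shift along the world's x, y, z in units of 30 mm (1.0 is 30 mm), then the closure, from 0 (fully open) to 1 (shut). A call has 1 to 20 rows; each row shifts and turns the pose as measured when the row begins; what a row does not reach is not made up. A row lasts 1/8 s, in which the tool goes at most 62.5 mm and 10.7 degrees, less where a joint would pass 70% of its speed; a pose out of reach is approached as far as the arm can. A call is refused whole if a number of a shift passes 1 or a number of a turn 1, either way. A call with a gripper value outside its range is refused whole. The fingers move at their own pace and stop on an object; "grip_force" is the grip in N (left out, the last holds). Time passes only in rows, so rows that do not move let the fingers close. It gives the time, the measured TCP pose, the force and the opening at its end, in the units of the state.
- status.observe(): the state, without advancing time (a new reading comes with each control period).
- grab_frame(name): name is "scene" or "side" or "wrist"; returns (picture, depth): 400x640x3 uint8, red, green, blue; 400x640 float32, m along the optical axis (not along the pixel's ray), 0 where there is no reading.
- get_calibration(name): a dict with "fovy" (degrees; the focal length in pixels is half the picture's height over the tangent of half this angle, whatever the lens; pixels are square), "cx", "cy" (the principal point, pixels), "dist_coeffs" ([k1, k2, p1, p2, k3] as OpenCV has them; the pictures are not rectified), "rvec" (rotation vector, rad) and "tvec" (3), from world to camera coordinates, as OpenCV has them; the wrist camera has in their place "T_tool_cam" (4x4, takes a point from camera to tool coordinates, whose origin is the TCP and whose axes are the flange's). Camera axes: x right, y down, z forward; pixel columns grow to the right and rows downward; lengths in m; the calibration is good to about 2 mm. A picture is of the moment at which its call begins: read the wrist's pose just before it. get_calibration takes no time and is no camera call.
- robot.close_job(): hands the job in, once; it reports no verdict.
The state is a dict: "t": time; "qpos": joint angles; "qvel": joint speeds; "joint_torque": joint torques, N m; "tool_pos": TCP position; "tool_rot": TCP orientation; "contact_force": force on the tool from outside, world axes, zero at the start; "moment": the same for the moment, N m; "opening": finger opening in m.
Only numpy, scipy, OpenCV 4.12 (cv2) and the standard library are available. Lean on these libraries where they do the work, as an engineer would, in place of code of your own. Each camera call takes 0.05 s, during which the arm holds its last target. There are 200 camera calls.

## Working session

There is one attempt and no reset: what is moved stays moved. The work goes in short steps, Python scripts to look and compute and a tool call to move; the robot and the scene stay as the last step left them, time stands still between calls to the robot, and variables do not carry over. Pictures are saved under pics/ and viewed, about 8 in all and at most 12, crops included, and the job is handed in when it is done.

Besides the shell and the picture viewer there is one more tool, called after "Request:" by a JSON object that holds its "fn" and its "kwargs". carry_out: Moves the arm, as the interface text tells. Its arguments: {"type":"object","properties":{"steps":{"type":"array","items":{"type":"array","items":{"type":"number"}}},"grip_force":{"type":"number"}},"required":["steps"]}

```bash
mkdir -p pics; ls; cat > h.py <<'E'
import numpy as np, cv2
from bench import status, grab_frame, get_calibration, robot
from scipy.spatial.transform import Rotation as R
def K(c,shape=(400,640)):
    f=shape[0]/2/np.tan(np.radians(c["fovy"])/2)
    return np.array([[f,0,c["cx"]],[0,f,c["cy"]],[0,0,1.]]),np.array(c["dist_coeffs"],float)
def pose(name,st=None):
    c=get_calibration(name)
    if "rvec" in c:
        Rm=cv2.Rodrigues(np.array(c["rvec"],float))[0]; t=np.array(c["tvec"],float).ravel()
        return Rm.T,-Rm.T@t
    st=st or status.observe(); T=np.array(c["T_tool_cam"]); Rt=R.from_rotvec(st["tool_rot"]).as_matrix()
    return Rt@T[:3,:3],Rt@T[:3,3]+np.array(st["tool_pos"])
def rays(name,uv):
    k,d=K(get_calibration(name)); p=cv2.undistortPoints(np.array(uv,float).reshape(-1,1,2),k,d).reshape(-1,2)
    return np.c_[p,np.ones(len(p))]
def plane(name,uv,z,st=None):
    Rm,o=pose(name,st); r=rays(name,uv)@Rm.T
    return o+r*((z-o[2])/r[:,2])[:,None]
def cloud(name,depth,st=None):
    Rm,o=pose(name,st); v,u=np.mgrid[:400,:640]
    r=rays(name,np.c_[u.ravel(),v.ravel()])
    return ((r*depth.reshape(-1,1))@Rm.T+o).reshape(400,640,3)
E
python3 - <<'E'
from h import *
st=status.observe(); print(st)
for n in("scene","side","wrist"):
    st=status.observe(); im,d=grab_frame(n); np.savez(f"{n}0.npz",im=im,d=d,p=st["tool_pos"],r=st["tool_rot"])
    cv2.imwrite(f"pics/{n}0.png",im[:,:,::-1]); print(n,get_calibration(n),(d>0).mean())
a=cv2.imread("pics/scene0.png");b=cv2.imread("pics/side0.png")
E
```

```text
pics
{'t': 0.0, 'qpos': array([-1.74076890e-01,  2.45808639e-01,  1.55903968e+00,  1.87473507e-05,
        1.33868805e+00, -1.74091062e-01]), 'qvel': array([-4.14670377e-04, -5.20147749e-04, -5.93111144e-05, -4.04719377e-04,
        1.26502016e-03, -1.16909067e-03]), 'joint_torque': array([ 6.17919522e-04, -4.29512215e+01, -3.26122355e+01, -1.30276699e-04,
        5.42047856e-03, -1.36905024e-05]), 'tool_pos': array([6.49435307e-01, 1.24946358e-04, 2.30169998e-01]), 'tool_rot': array([-2.22029730e+00, -2.22031915e+00,  1.72801316e-03]), 'contact_force': array([-0.47358543,  0.44489595, -0.53667756]), 'moment': array([ 0.0313706 ,  0.00784584, -0.00956553]), 'opening': 0.08551319276114308}
scene {'fovy': 55.51789065145655, 'cx': 319.74962272046463, 'cy': 193.53634467631684, 'dist_coeffs': array([0.01215853, 0.        , 0.        , 0.        , 0.        ]), 'rvec': array([ 1.74548652,  1.83236916, -0.74155068]), 'tvec': array([ 0.0975231 , -0.32425505,  1.25851662])} 0.99583203125
side {'fovy': 42.87985372155245, 'cx': 325.3861238887606, 'cy': 199.80603752557286, 'dist_coeffs': array([-0.12099994,  0.        ,  0.        ,  0.        ,  0.        ]), 'rvec': array([ 2.29721812, -0.20220677,  0.09392013]), 'tvec': array([-0.51644709,  0.08526625,  1.22070131])} 0.9960625
wrist {'fovy': 59.99989856815826, 'cx': 315.78270908533796, 'cy': 196.82677038916788, 'dist_coeffs': array([-0.04535447,  0.        ,  0.        ,  0.        ,  0.        ]), 'T_tool_cam': array([[ 6.29582713e-04, -9.52214456e-01, -3.05429589e-01,
         7.79238112e-02],
       [ 9.99999766e-01,  5.17719077e-04,  4.47248665e-04,
         1.36266711e-04],
       [-2.67749919e-04, -3.05429799e-01,  9.52214559e-01,
        -1.43022245e-01],
       [ 0.00000000e+00,  0.00000000e+00,  0.00000000e+00,
         1.00000000e+00]])} 0.995796875
```

View pics/scene0.png

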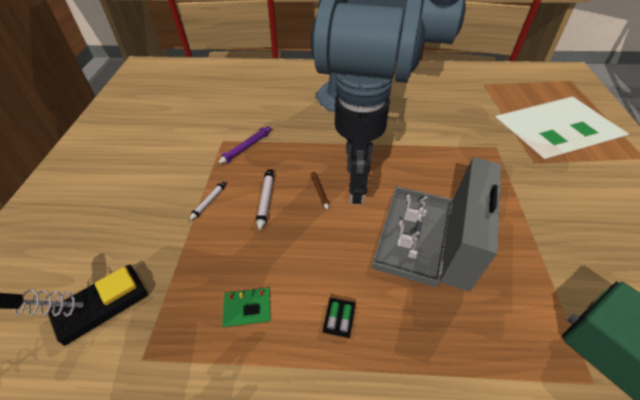

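View pics/side0.png

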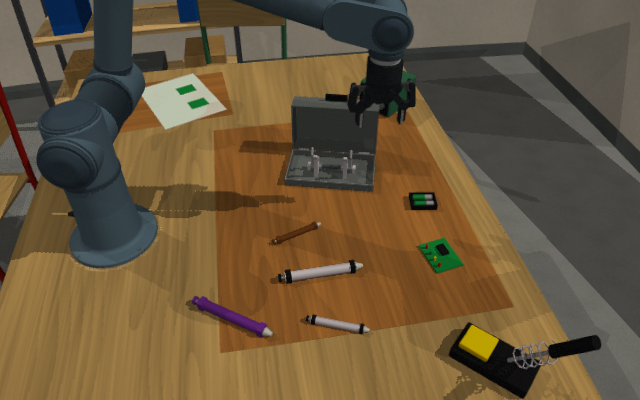

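Pump candidates in the scene view are large white (265,198), small white (208,200), purple (245,145) and brown (320,190). Brown and purple are excluded and the larger white one fits, so it is the pump. I'll confirm with a crop and measure it and the case.

```bash
python3 - <<'E'
from h import *
S=np.load("scene0.npz");D=np.load("side0.npz")
a=cv2.resize(S["im"][130:300,180:320],None,fx=2.6,fy=2.6,interpolation=2)
b=cv2.resize(D["im"][85:200,270:450],None,fx=2.4,fy=2.4,interpolation=2)
c=cv2.resize(S["im"][150:300,360:510],None,fx=2.8,fy=2.8,interpolation=2)
W=np.zeros((600,800,3),np.uint8)
def put(x,y,i): 
    h=min(i.shape[0],600-y);w=min(i.shape[1],800-x);W[y:y+h,x:x+w]=i[:h,:w]
put(0,0,a[:300]);put(370,0,b);put(370,285,cv2.resize(c,(430,315)));put(0,305,cv2.resize(D["im"][220:340,180:380],(365,219)))
cv2.imwrite("pics/crop1.png",W[:,:,::-1])
for n,Z in(("scene",S),("side",D)):
    P=cloud(n,Z["d"]); im=Z["im"].astype(int)
    # table check
    print(n,"table z",np.median(P[...,2][(np.abs(P[...,2])<.02)]))
    # white-ish
    hsv=cv2.cvtColor(Z["im"],cv2.COLOR_RGB2HSV)
    m=((hsv[...,1]<60)&(hsv[...,2]>130)&(P[...,2]>-.01)&(P[...,2]<.05)).astype(np.uint8)
    k,l,s,ce=cv2.connectedComponentsWithStats(m)
    for i in range(1,k):
        if s[i,4]>40:
            q=P[l==i]; print(s[i],ce[i].round(1),np.median(q,0).round(4),cv2.minAreaRect((q[:,:2]*1000).astype(np.float32)))
    # objects by height
    for nm,mm in (("green",(hsv[...,0]>45)&(hsv[...,0]<75)&(hsv[...,1]>120)),):
        k,l,s,ce=cv2.connectedComponentsWithStats(mm.astype(np.uint8))
        for i in range(1,k):
            if s[i,4]>40: print(nm,s[i],np.median(P[l==i],0).round(3))
    g=(hsv[...,1]<40)&(P[...,2]>.008)&(P[...,0]>.4)&(P[...,1]<-.02)&(P[...,1]>-.45)&(P[...,0]<.95)
    k,l,s,ce=cv2.connectedComponentsWithStats(g.astype(np.uint8))
    for i in range(1,k):
        if s[i,4]>200: 
            q=P[l==i]; print("grey",s[i],q.min(0).round(3),q.max(0).round(3))
E
```

```text
scene table z 0.00041377335648545843
[ 496   97  133   61 4045] [559.3 125.8] [0.1415 0.6194 0.0013] ((137.96783447265625, 624.25341796875), (214.17161560058594, 308.662353515625), 23.097631454467773)
[258 176  14  39 292] [264.7 195.3] [ 0.4803 -0.2055  0.0204] ((475.6061706542969, -206.4881134033203), (130.7229766845703, 18.934350967407227), 1.3282585144042969)
[195 186  26  26 156] [207.7 198.9] [ 0.4927 -0.3452  0.0137] ((489.06219482421875, -344.210693359375), (12.252298355102539, 90.19523620605469), 66.59232330322266)
[404 205  23  17 237] [414.3 213.8] [0.5296 0.1472 0.024 ] ((511.51910400390625, 155.7707061767578), (42.72438049316406, 53.34133529663086), 68.83551025390625)
[256 220   8   9  51] [259.6 223.3] [ 0.5632 -0.2044  0.0165] ((563.6337890625, -203.70932006835938), (20.23004913330078, 15.422938346862793), 24.214967727661133)
[397 233  17  15 175] [404.9 240.7] [0.6047 0.1195 0.0258] ((594.6306762695312, 128.3216094970703), (33.171756744384766, 39.956321716308594), 58.19775390625)
[408 249  10   9  61] [412.4 253.2] [0.6313 0.1338 0.0175] ((626.5372314453125, 138.52258
[... 1594 characters left out ...]
15.7808837890625), 54.58543014526367)
green [282  23   4  35 121] [ 0.57   1.4   -0.175]
green [201  27   9  37 133] [ 0.191  1.462 -0.192]
green [401  71  15  13  93] [0.875 0.469 0.094]
green [177  85  19  10 103] [0.156 0.679 0.003]
green [399  89   9  11  66] [0.853 0.429 0.055]
green [188  98  21  10 115] [0.199 0.58  0.003]
green [387 101  12  15 105] [0.805 0.391 0.03 ]
green [412 194  14  12 143] [ 0.764 -0.013  0.016]
green [419 238  44  35 772] [ 0.756 -0.208  0.005]
grey [371  59  32  28 512] [ 0.615 -0.041  0.357] [ 0.679 -0.02   0.418]
grey [286 261  76  20 637] [ 0.4   -0.222  0.008] [ 0.568 -0.199  0.027]
grey [306 315  63  17 364] [ 0.426 -0.376  0.008] [ 0.545 -0.322  0.021]
```

View pics/crop1.png

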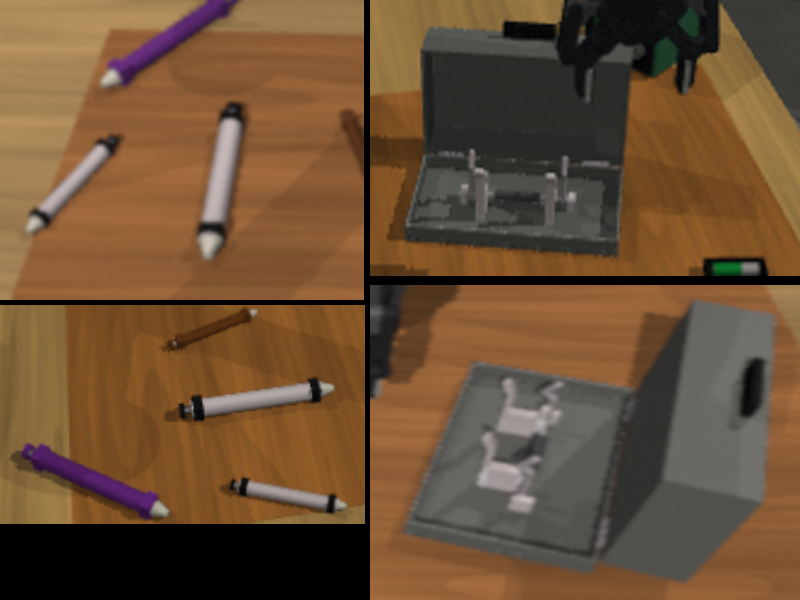

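The enlarged crop confirms it: the larger white pump, nozzle toward +x, lies almost along world x at about (0.476, -0.209). Next I'll move above the case to look down with the wrist camera, turning the jaws to close along y on the way.

Request:
{"fn": "carry_out", "kwargs": {"steps": [[0, 0, -1, -0.15, 0.26, 0.1, 0], [0, 0, -1, -0.15, 0.26, 0.1, 0], [0, 0, -1, -0.15, 0.26, 0.1, 0], [0, 0, -1, -0.15, 0.26, 0.1, 0], [0, 0, -1, -0.15, 0.26, 0.1, 0], [0, 0, -1, -0.15, 0.26, 0.1, 0], [0, 0, -1, -0.15, 0.26, 0.1, 0], [0, 0, -1, -0.15, 0.26, 0.1, 0], [0, 0, -1, -0.15, 0.26, 0.1, 0], [0, 0, -1, -0.15, 0.26, 0.1, 0], [0, 0, -1, -0.15, 0.26, 0.1, 0], [0, 0, -1, -0.15, 0.26, 0.1, 0], [0, 0, -1, -0.15, 0.26, 0.1, 0], [0, 0, -1, -0.15, 0.26, 0.1, 0], [0, 0, -1, -0.15, 0.26, 0.1, 0], [0, 0, -1, -0.15, 0.26, 0.1, 0], [0, 0, -1, -0.15, 0.26, 0.1, 0], [0, 0, -1, -0.15, 0.26, 0.1, 0], [0, 0, 0, 0, 0, 0, 0]]}}

```text
t: 2.52
tool_pos: [0.5611, 0.145, 0.2773]
tool_rot: [-3.129, 0.082, 0.013]
contact_force: [1.0, -0.0, -0.3]
opening: 0.0852
```

```bash
python3 - <<'E'
from h import *
st=status.observe(); im,d=grab_frame("wrist"); print(st["t"],st["tool_pos"],st["tool_rot"],st["qpos"],st["contact_force"])
np.savez("wrist1.npz",im=im,d=d,p=st["tool_pos"],r=st["tool_rot"]); cv2.imwrite("pics/wrist1.png",im[:,:,::-1])
E
```

```text
2.525 [0.56107333 0.14503225 0.27733572] [-3.12891114  0.08216685  0.01299919] [0.05195614 0.04830512 1.69217044 0.01235164 1.40850588 1.67322063] [ 1.04521131 -0.03899895 -0.32103603]
```

View pics/wrist1.png

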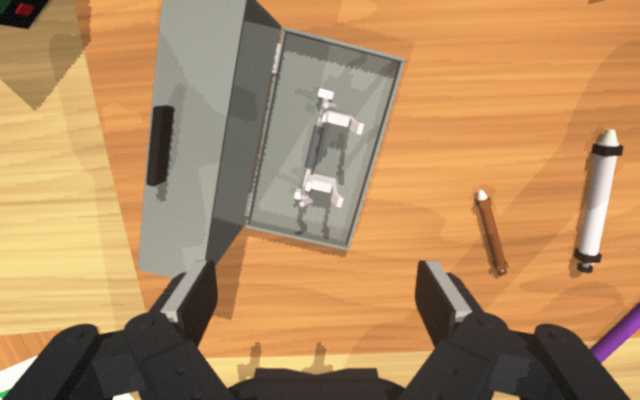

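The wrist view shows the tray rim with corners near (284,29), (405,61), (349,250) and (247,226), forks near (335,118) and (322,185), and the lid standing at left. I'll now measure it precisely.

```bash
python3 - <<'E'
from h import *
Z=np.load("wrist1.npz"); st=dict(tool_pos=Z["p"],tool_rot=Z["r"]); P=cloud("wrist",Z["d"],st)
roi=np.zeros((400,640),bool); roi[10:265,225:420]=1
m=roi&(P[...,2]>.017)&(P[...,2]<.027); q=P[m]; print("rim",m.sum(),cv2.minAreaRect((q[:,:2]*1000).astype(np.float32)))
g=plane("wrist",[(284,29),(405,61),(349,250),(247,226)],.022,st); print(g.round(4), np.linalg.norm(np.diff(np.r_[g,g[:1]],axis=0),axis=1))
# rays rim corner refinement: non-wood mask at tray
hsv=cv2.cvtColor(Z["im"],cv2.COLOR_RGB2HSV)
gm=((hsv[...,1]<70)&roi).astype(np.uint8)
# right long side & short ends: last grey pixel per row/col
R1=[(np.nonzero(gm[v])[0].max(),v) for v in range(75,235)]
T=[(u,np.nonzero(gm[:,u])[0].min()) for u in range(295,395)]
B=[(u,np.nonzero(gm[:262,u])[0].max()) for u in range(258,340)]
L={}
for n,e in(("-y",R1),("+x",T),("-x",B)):
    w=plane("wrist",np.array(e)+.5*(n=="-y"),.022,st)[:,:2]
    vx,vy,x,y=cv2.fitLine(w.astype(np.float32),cv2.DIST_HUBER,0,.01,.01).ravel(); L[n]=(x,y,vx,vy); print(n,x,y,np.degrees(np.arctan2(vy,vx)))
def X(a,b):
    A=np.array([[a[2],-b[2]],[a[3],-b[3]]]); s=np.linalg.solve(A,[b[0]-a[0],b[1]-a[1]]); return np.array(a[:2])+s[0]*np.array(a[2:])
c1,c2=X(L["-y"],L["+x"]),X(L["-y"],L["-x"]); print(c1,c2,np.linalg.norm(c1-c2))
ex=(c1-c2)/np.linalg.norm(c1-c2); ey=np.array([-ex[1],ex[0]]); o=(c1+c2)/2+.068*ey; print("case o",o,"yaw",np.degrees(np.arctan2(ex[1],ex[0])),"seat",o-.012*ey)
# cloud in case frame
for nm,(Pc) in (("wrist",P),("scene",cloud("scene",np.load("scene0.npz")["d"])),("side",cloud("side",np.load("side0.npz")["d"]))):
    cx=(Pc[...,:2]-o)@ex; cy=(Pc[...,:2]-o)@ey; z=Pc[...,2]
    f=(abs(cx)<.07)&(cy>-.06)&(cy<.04)&(z>.03)&(z<.1)
    print(nm,"clip",f.sum())
    for lo,hi in((-.06,-.047),(-.046,-.03),(.03,.046),(.047,.06)):
        k=f&(cx>lo)&(cx<hi)
        if k.sum()>3: print("  ",lo,k.sum(),"x",cx[k].min().round(4),cx[k].max().round(4),"y",cy[k].min().round(4),cy[k].max().round(4),"z",z[k].max().round(4), "top y",cy[k&(z>.066)].round(3)[:12])
    l=(abs(cx)<.13)&(cy>.06)&(cy<.25)&(z>.03)&(z<.2)
    if l.sum()>50:
        print("  lid",l.sum(),"x",np.percentile(cx[l],[1,99]),"y",np.percentile(cy[l],[1,99]),"zmax",np.percentile(z[l],99))
        for a,b in((.04,.07),(.07,.1),(.1,.13),(.13,.17)):
            k=l&(z>a)&(z<b); 
            if k.sum(): print("    z",a,np.percentile(cy[k],[2,50,98]).round(4))
E
```

```text
rim 9605 ((573.7681274414062, 163.44143676757812), (176.83535766601562, 236.28952026367188), 73.32984161376953)
[[0.6971 0.1741 0.022 ]
 [0.6588 0.0464 0.022 ]
 [0.4363 0.1118 0.022 ]
 [0.4753 0.2382 0.022 ]] [0.13338867 0.23196723 0.13233446 0.23086899]
-y 0.555141 0.07748229 -16.525103
+x 0.68015206 0.11076107 73.34856
-x 0.4552468 0.17486733 73.52478
[0.6608209  0.04612809] [0.43682718 0.11258482] 0.23364435
case o [0.56816566 0.14454773] yaw -16.525106 seat [0.56475246 0.1330434 ]
wrist clip 1095
   -0.06 151 x -0.0542 -0.0479 y -0.0059 0.0088 z 0.077 top y [0.003 0.001 0.006 0.005 0.003 0.002 0.001 0.    0.007 0.006 0.005 0.004]
   -0.046 438 x -0.0441 -0.0334 y -0.035 0.005 z 0.0796 top y [-0.024 -0.024 -0.025 -0.026 -0.027 -0.028 -0.024 -0.025 -0.026 -0.027
 -0.028 -0.029]
   0.03 396 x 0.0343 0.0435 y -0.0349 0.0048 z 0.0798 top y [-0.025 -0.025 -0.026 -0.027 -0.027 -0.028 -0.03  -0.024 -0.025 -0.026
 -0.027 -0.028]
   0.047 110 x 0.048 0.0549 y -0.0061 0.0085 z 0.0774 top y [0.008 0.007 0.006 0.005 0.004 0.003 0.002 0.001 0.008 0.007 0.006 0.005]
  lid 22190 x [-0.11461933  
[... 1150 characters left out ...]
-0.002  0.004  0.003
 -0.002 -0.001]
   -0.046 67 x -0.0451 -0.0358 y -0.0365 0.006 z 0.08 top y [-0.031 -0.029 -0.03  -0.028 -0.034 -0.037 -0.035 -0.03  -0.034 -0.032
 -0.036 -0.032]
   0.03 69 x 0.0319 0.0419 y -0.0395 0.0069 z 0.0802 top y [-0.033 -0.03  -0.028 -0.031 -0.035 -0.036 -0.035 -0.033 -0.033 -0.036
 -0.039 -0.03 ]
   0.047 33 x 0.0475 0.0533 y -0.0075 0.0061 z 0.079 top y [ 0.002  0.002  0.004  0.006  0.006  0.002  0.003  0.001  0.006  0.001
 -0.001  0.001]
  lid 3168 x [-0.11870905  0.11446762] y [0.06952384 0.13258753] zmax 0.17252948404366147
    z 0.04 [0.071  0.1254 0.1308]
    z 0.07 [0.0729 0.1262 0.1317]
    z 0.1 [0.0732 0.1275 0.1334]
    z 0.13 [0.0734 0.1    0.1308]
```

The case measures consistently: rim 234×133 mm, forks at ±39 and wires at ±51.5 in the case frame, flare top at 79 mm, and the lid leaning back about 5°. Now the pump in the same wrist view.

```bash
python3 - <<'E'
from h import *
Z=np.load("wrist1.npz"); st=dict(tool_pos=Z["p"],tool_rot=Z["r"]); P=cloud("wrist",Z["d"],st)
hsv=cv2.cvtColor(Z["im"],cv2.COLOR_RGB2HSV)
r=np.zeros((400,640),bool); r[125:285,565:630]=1
m=r&(hsv[...,1]<70)&(hsv[...,2]>120)
k,l,s,ce=cv2.connectedComponentsWithStats(m.astype(np.uint8)); i=1+s[1:,4].argmax(); 
q=P[l==i]; print(s[i],cv2.minAreaRect((q[:,:2]*1000).astype(np.float32)),np.median(q,0), np.percentile(q[:,2],95))
v,u=np.nonzero(l==i); c=cv2.minAreaRect(np.c_[u,v].astype(np.float32)); print(c, plane("wrist",[c[0]],.016,st))
for n in("scene","side"):
    z=np.load(n+"0.npz");pc=cloud(n,z["d"]);k=(abs(pc[...,0]-.48)<.12)&(abs(pc[...,1]+.208)<.03)&(pc[...,2]>.006)&(pc[...,2]<.04)
    q=pc[k];x,y=q[:,0],q[:,1];f=np.polyfit(x,y,1);print(n,x.min(),x.max(),np.degrees(np.arctan(f[0])),np.polyval(f,.476))
print(R.from_rotvec(Z["r"]).as_matrix())
E
```

```text
[ 579  155   38  101 1861] ((568.1307373046875, -72.00222778320312), (430.28662109375, 116.63134002685547), 55.85770797729492) [ 0.47760938 -0.20185281  0.01990917] 0.022510246441192816
((597.2258911132812, 204.0872802734375), (19.889789581298828, 103.4789047241211), 10.823012351989746) [[ 0.48086846 -0.20426163  0.016     ]]
scene 0.38182983151596905 0.5750487728625291 1.3571311034415316 -0.20549443986130242
side 0.3815769559506227 0.5859638368501985 1.3433134967562173 -0.21241184967625815
[[ 0.9985873  -0.05253027 -0.00799906]
 [-0.05243412 -0.99855479  0.01178953]
 [-0.00860681 -0.01135345 -0.99989851]]
```

Request:
{"fn": "carry_out", "kwargs": {"steps": [[-0.13, -0.09, 0.86, -0.23, -0.98, -0.3, 0], [0, 0, 0, -0.23, -0.98, -0.4, 0], [0, 0, 0, -0.23, -0.98, -0.4, 0], [0, 0, 0, -0.23, -0.98, -0.4, 0], [0, 0, 0, -0.23, -0.98, -0.4, 0], [0, 0, 0, -0.23, -0.98, -0.4, 0], [0, 0, 0, -0.23, -0.98, -0.4, 0], [0, 0, 0, -0.23, -0.98, -0.4, 0], [0, 0, 0, -0.23, -0.98, -0.4, 0], [0, 0, 0, -0.23, -0.98, -0.4, 0], [0, 0, 0, -0.23, -0.98, -0.4, 0], [0, 0, 0, -0.23, -0.98, -0.4, 0], [0, 0, 0, 0, 0, 0, 0], [0, 0, 0, 0, 0, 0, 0]]}}

```text
t: 4.32
tool_pos: [0.4737, -0.223, 0.1288]
tool_rot: [-3.141, -0.063, 0.005]
contact_force: [-0.7, 0.3, -0.4]
opening: 0.0852
```

```bash
cat >> h.py <<'E'
def tool():
    s=status.observe(); M=R.from_rotvec(s["tool_rot"]).as_matrix()
    print("t",round(s["t"],2),"p",np.round(s["tool_pos"],4),"yaw",np.degrees(np.arctan2(M[1,0],M[0,0])).round(2),"z",M[:,2].round(4),"F",np.round(s["contact_force"],1),"op",round(s["opening"],4),"q",np.round(s["qpos"],2)); return s,M
E
python3 - <<'E'
from h import *
st,M=tool(); im,d=grab_frame("wrist"); P=cloud("wrist",d,st); hsv=cv2.cvtColor(im,cv2.COLOR_RGB2HSV)
k=(abs(P[...,0]-.477)<.13)&(abs(P[...,1]+.207)<.03)&(P[...,2]>.012)&(P[...,2]<.03)
w=k&(hsv[...,1]<70)&(hsv[...,2]>120); n,l,s,_=cv2.connectedComponentsWithStats(w.astype(np.uint8)); i=1+s[1:,4].argmax()
print(s[i],cv2.minAreaRect((P[l==i][:,:2]*1000).astype(np.float32))); q=P[k]; f=np.polyfit(q[:,0],q[:,1],1); print(np.degrees(f[0]),np.polyval(f,.477),q[:,0].min(),q[:,0].max())
E
```

```text
t 4.33 p [ 0.4737 -0.223   0.1288] yaw 2.29 z [-3.e-03  3.e-04 -1.e+00] F [-0.7  0.3 -0.4] op 0.0852 q [-0.66  0.07  1.95 -0.    1.12  0.88]
[ 281   97   30  171 4632] ((477.74871826171875, -207.5738983154297), (133.01394653320312, 21.51972770690918), 1.3531852960586548)
1.3804272438123697 -0.20778201908722332 0.3830079628884559 0.5735630699301351
```

Request:
{"fn": "carry_out", "kwargs": {"steps": [[0, 0, -0.18, 0.12, 0.5, -0.7, 0], [0, 0, 0, 0, 0, -0.8, 0], [0, 0, 0, 0, 0, -0.8, 0], [0, 0, 0, 0, 0, -0.8, 0], [0, 0, 0, 0, 0, -0.4, 0], [0, 0, 0, 0, 0, 0, 0], [0, 0, 0, 0, 0, 0, 0]]}}

```text
t: 5.25
tool_pos: [0.482, -0.2041, 0.0259]
tool_rot: [3.136, 0.054, 0.008]
contact_force: [-0.1, -0.2, 0.2]
opening: 0.0853
```

```bash
python3 -c "
from h import *
tool()"
```

```text
t 5.25 p [ 0.482  -0.2041  0.0259] yaw 1.96 z [ 0.0049 -0.0048 -1.    ] F [-0.1 -0.2  0.2] op 0.0853 q [-0.62  0.24  1.99 -0.    0.9   0.92]
```

Request:
{"fn": "carry_out", "kwargs": {"steps": [[0.05, 0.05, -0.1, -0.13, -0.11, -0.3, 0], [0, 0, 0, 0, 0, -0.3, 0], [0, 0, 0, 0, 0, 0, 0], [0, 0, 0, 0, 0, 0, 0]]}}

```text
t: 5.75
tool_pos: [0.4788, -0.2085, 0.0083]
tool_rot: [3.139, 0.039, 0.004]
contact_force: [-0.0, 0.3, 0.1]
opening: 0.0853
```

```bash
python3 -c "
from h import *
tool()"
```

```text
t 5.75 p [ 0.4788 -0.2085  0.0083] yaw 1.41 z [ 0.0027 -0.0019 -1.    ] F [-0.   0.3  0.1] op 0.0853 q [-0.63  0.28  1.99  0.    0.87  0.92]
```

Request:
{"fn": "carry_out", "kwargs": {"steps": [[0, 0, 0, -0.03, 0, -0.15, 0], [0, 0, 0, 0, 0, 0, 1], [0, 0, 0, 0, 0, 0, 1], [0, 0, 0, 0, 0, 0, 1], [0, 0, 0, 0, 0, 0, 1], [0, 0, 0, 0, 0, 0, 1], [0, 0, 0, 0, 0, 0, 1], [0, 0, 0, 0, 0, 0, 1]], "grip_force": 60}}

```text
t: 6.75
tool_pos: [0.4783, -0.2088, 0.0041]
tool_rot: [3.139, 0.039, 0.006]
contact_force: [-0.2, 0.0, 0.5]
opening: 0.0198
```

```bash
python3 -c "
from h import *
tool()"
```

```text
t 6.75 p [ 0.4783 -0.2088  0.0041] yaw 1.42 z [ 0.0036 -0.0026 -1.    ] F [-0.2  0.   0.5] op 0.0198 q [-0.63  0.28  1.99  0.    0.86  0.92]
```

Request:
{"fn": "carry_out", "kwargs": {"steps": [[0, 0, 0, 0, 0, 0.5, 1], [0, 0, 0, 0, 0, 0.8, 1], [0, 0, 0, 0, 0, 0.9, 1], [0, 0, 0, 0, 0, 0.9, 1], [0, 0, -0.7, 0.25, 0.98, 0.8, 1], [0, 0, -0.7, 0.25, 0.98, 0.3, 1], [0, 0, -0.7, 0.25, 0.98, 0, 1], [0, 0, -0.7, 0.25, 0.98, 0, 1], [0, 0, -0.7, 0.25, 0.98, 0, 1], [0, 0, 0, 0.25, 0.98, 0, 1], [0, 0, 0, 0.25, 0.98, 0, 1], [0, 0, 0, 0.25, 0.98, 0, 1], [0, 0, 0, 0.25, 0.98, 0, 1], [0, 0, 0, 0.25, 0.9, 0, 1], [0, 0, 0, 0.2, 0.4, 0, 1], [0, 0, 0, 0, 0, 0, 1], [0, 0, 0, 0, 0, 0, 1]]}}

```text
t: 8.88
tool_pos: [0.5618, 0.1034, 0.1494]
tool_rot: [3.102, -0.457, 0.027]
contact_force: [0.7, -0.2, -0.4]
opening: 0.0198
```

```bash
python3 - <<'E'
from h import *
st,M=tool()
for n in ("side","scene"):
    im,d=grab_frame(n); np.savez(n+"1.npz",im=im,d=d,p=st["tool_pos"],r=st["tool_rot"]); cv2.imwrite(f"pics/{n}1.png",im[:,:,::-1])
    print(d.shape)
A=np.load("side1.npz")["im"][60:220,220:460]; B=np.load("scene1.npz")["im"][140:300,330:530]
cv2.imwrite("pics/c2.png",np.vstack([cv2.resize(A,(450,300),interpolation=2),cv2.resize(B,(450,300),interpolation=2)])[:,:,::-1])
E
```

```text
t 8.88 p [0.5618 0.1034 0.1494] yaw -16.78 z [ 0.0161 -0.0087 -0.9998] F [ 0.7 -0.2 -0.4] op 0.0198 q [-0.01  0.14  1.83 -0.01  1.15  1.85]
(400, 640)
(400, 640)
```

View pics/c2.png

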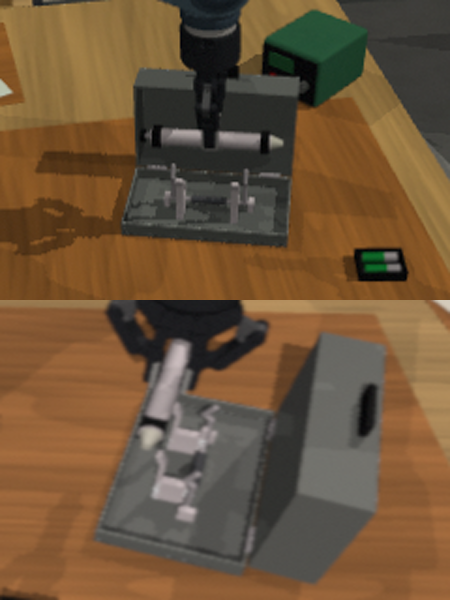

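The pump is held level at its middle, just short of the clip. I'll measure where it really sits in the hand.

```bash
python3 - <<'E'
from h import *
for n in("side","scene"):
    z=np.load(n+"1.npz"); P=cloud(n,z["d"]); hsv=cv2.cvtColor(z["im"],cv2.COLOR_RGB2HSV); M=R.from_rotvec(z["r"]).as_matrix(); T=(P-z["p"])@M
    k=(abs(T[...,0])<.12)&(abs(T[...,1])<.03)&(T[...,2]>-.03)&(T[...,2]<.015)&(abs(T[...,0])>.014)
    q=T[k]; print(n,k.sum(),"x range",np.percentile(q[:,0],[.5,99.5]).round(4))
    w=k&(hsv[...,2]>110)&(hsv[...,1]<60); a=T[w]; print(" white x",np.percentile(a[:,0],[1,99]).round(4))
    for lo,hi in((-.066,-.04),(-.04,-.015),(.015,.04),(.04,.066)):
        s=q[(q[:,0]>lo)&(q[:,0]<hi)]; print("  ",lo,len(s),"y",np.percentile(s[:,1],[3,50,97]).round(4),"z",np.percentile(s[:,2],[3,50,97]).round(4))
E
```

```text
side 544 x range [-0.0944  0.0907]
 white x [-0.0642  0.0901]
   -0.066 90 y [-0.0053  0.0076  0.0128] z [-0.021  -0.0149 -0.0022]
   -0.04 86 y [-0.002   0.0077  0.0139] z [-0.0212 -0.0145 -0.0003]
   0.015 90 y [-0.0043  0.0079  0.0133] z [-0.0195 -0.0144 -0.0013]
   0.04 96 y [-0.0026  0.0078  0.0128] z [-0.0197 -0.0142 -0.0015]
scene 530 x range [-0.0581  0.096 ]
 white x [-0.0536  0.0959]
   -0.066 53 y [-0.0075  0.0014  0.0102] z [-0.0187 -0.0168 -0.0103]
   -0.04 80 y [-0.0084  0.0008  0.01  ] z [-0.0187 -0.0164 -0.0103]
   0.015 103 y [-0.0096 -0.0003  0.0102] z [-0.0187 -0.0162 -0.0086]
   0.04 109 y [-0.0103 -0.0004  0.0096] z [-0.0187 -0.0163 -0.0088]
```

Request:
{"fn": "carry_out", "kwargs": {"steps": [[0.1, 0.18, 0.05, 0.05, 0.45, 0, 1], [0, 0, 0, 0.05, 0.4, -0.3, 1], [0, 0, 0, 0, 0, -0.4, 1], [0, 0, 0, 0, 0, -0.4, 1], [0, 0, 0, 0, 0, 0, 1], [0, 0, 0, 0, 0, 0, 1]]}}

```text
t: 9.72
tool_pos: [0.5639, 0.1296, 0.1125]
tool_rot: [-3.109, 0.454, 0.006]
contact_force: [0.6, 0.3, -1.1]
opening: 0.02
```

```bash
python3 -c "
from h import *
tool()"
```

```text
t 9.72 p [0.5639 0.1296 0.1125] yaw -16.61 z [-3.6e-03  6.0e-04 -1.0e+00] F [ 0.6  0.3 -1.1] op 0.02 q [0.03 0.22 1.82 0.   1.1  1.89]
```

Request:
{"fn": "carry_out", "kwargs": {"steps": [[0, -0.03, 0, 0.03, 0.11, -0.15, 1], [0, 0, 0, 0, 0, -0.15, 1], [0, 0, 0, 0, 0, 0, 1], [0, 0, 0, 0, 0, 0, 1]]}}

```text
t: 10.22
tool_pos: [0.5654, 0.133, 0.1037]
tool_rot: [-3.108, 0.454, -0.001]
contact_force: [-0.3, -0.5, -0.8]
opening: 0.0197
```

```bash
python3 - <<'E'
from h import *
tool()
st,M=tool(); im,d=grab_frame("wrist"); cv2.imwrite("pics/w3.png",im[:,:,::-1]); P=cloud("wrist",d,st)
yw=np.radians(-16.55); ex=np.array([np.cos(yw),np.sin(yw)]); ey=np.array([-ex[1],ex[0]]); s=np.array([.5648,.1330])
X=(P[...,:2]-s)@ex; Y=(P[...,:2]-s)@ey; z=P[...,2]
for lo,hi in((-.066,-.045),(-.034,-.02),(.02,.034),(.055,.066)):
    k=(X>lo)&(X<hi)&(abs(Y)<.03)&(z>.09); print("pump",lo,k.sum(),np.percentile(Y[k],[2,98]).round(4) if k.sum() else "",np.percentile(z[k],98) if k.sum() else"")
for lo,hi in((-.044,-.034),(.034,.044)):
    k=(X>lo)&(X<hi)&(Y<-.005)&(Y>-.05)&(z>.06)&(z<.085); print("tine",lo,k.sum(),np.percentile(Y[k],[2,98]).round(4) if k.sum() else "")
for lo,hi in((-.056,-.048),(.048,.056)):
    k=(X>lo)&(X<hi)&(Y>.005)&(Y<.04)&(z>.05)&(z<.085); print("wire",lo,k.sum(),np.percentile(Y[k],[2,98]).round(4) if k.sum() else "")
E
```

```text
t 10.22 p [0.5654 0.133  0.1037] yaw -16.64 z [ 8.e-04  6.e-04 -1.e+00] F [-0.3 -0.5 -0.8] op 0.0197 q [0.04 0.23 1.82 0.   1.08 1.9 ]
t 10.22 p [0.5654 0.133  0.1037] yaw -16.64 z [ 8.e-04  6.e-04 -1.e+00] F [-0.3 -0.5 -0.8] op 0.0197 q [0.04 0.23 1.82 0.   1.08 1.9 ]
pump -0.066 163 [-0.011   0.0105] 0.12199310570648793
pump -0.034 1175 [-0.0105  0.0104] 0.12248217730542706
pump 0.02 1711 [-0.0106  0.0101] 0.12236834341590203
pump 0.055 1669 [-0.0107  0.0101] 0.12232836011093824
tine -0.044 0 
tine 0.034 371 [-0.0228 -0.0147]
wire -0.056 4 [0.0144 0.0146]
wire 0.048 201 [0.0141 0.0201]
```

View pics/w3.png

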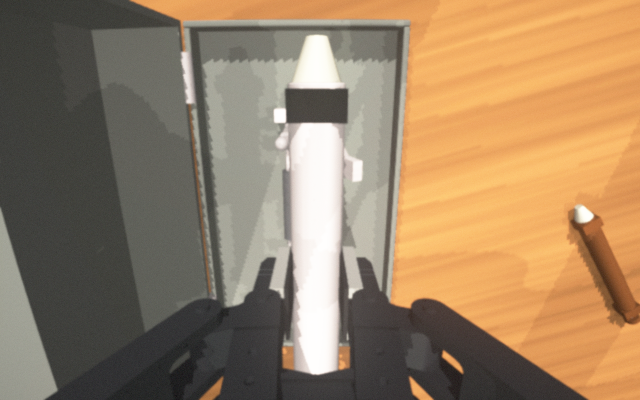

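The wrist view shows the pump centred over the clip, with tube edges at ±10.5 mm about the seat and collars outside the wires. I'll push it down.

Request:
{"fn": "carry_out", "kwargs": {"steps": [[0, 0, 0, 0, 0, -0.3, 1], [0, 0, 0, 0, 0, -0.3, 1], [0, 0, 0, 0, 0, -0.25, 1], [0, 0, 0, 0, 0, -0.25, 1], [0, 0, 0, 0, 0, -0.25, 1], [0, 0, 0, 0, 0, -0.25, 1], [0, 0, 0, 0, 0, -0.25, 1]]}}

```text
t: 11.15
tool_pos: [0.5661, 0.1316, 0.0457]
tool_rot: [3.107, -0.453, 0.003]
contact_force: [-1.2, -2.1, -0.9]
opening: 0.0196
```

```bash
python3 -c "
from h import *
tool()"
```

```text
t 11.15 p [0.5661 0.1316 0.0457] yaw -16.59 z [ 0.0015 -0.0022 -1.    ] F [-1.2 -2.1 -0.9] op 0.0196 q [ 0.03  0.32  1.84 -0.    0.98  1.9 ]
```

Request:
{"fn": "carry_out", "kwargs": {"steps": [[0, 0, 0, 0, 0, -0.15, 1], [0, 0, 0, 0, 0, -0.12, 1], [0, 0, 0, 0, 0, 0, 1], [0, 0, 0, 0, 0, 0, 1]]}}

```text
t: 11.65
tool_pos: [0.5665, 0.1325, 0.0394]
tool_rot: [3.108, -0.454, 0.0]
contact_force: [-0.4, 0.1, 0.7]
opening: 0.0199
```

```bash
python3 -c "
from h import *
tool()"
```

```text
t 11.65 p [0.5665 0.1325 0.0394] yaw -16.61 z [ 1.e-04 -9.e-04 -1.e+00] F [-0.4  0.1  0.7] op 0.0199 q [ 0.04  0.34  1.83 -0.    0.97  1.9 ]
```

Request:
{"fn": "carry_out", "kwargs": {"steps": [[0, 0, 0, 0, 0, -0.06, 1], [0, 0, 0, 0, 0, -0.06, 1], [0, 0, 0, 0, 0, -0.06, 1]]}}

```text
t: 12.02
tool_pos: [0.5667, 0.1326, 0.0389]
tool_rot: [3.106, -0.452, -0.005]
contact_force: [-8.9, -1.8, 14.9]
opening: 0.0195
```

```bash
python3 - <<'E'
from h import *
st,M=tool(); 
im,d=grab_frame("wrist"); P=cloud("wrist",d,st)
yw=np.radians(-16.55); ex=np.array([np.cos(yw),np.sin(yw)]); ey=np.array([-ex[1],ex[0]]); s=np.array([.5648,.1330])
X=(P[...,:2]-s)@ex; Y=(P[...,:2]-s)@ey; z=P[...,2]
for lo,hi in((-.034,-.02),(.02,.034),(.055,.066)):
    k=(X>lo)&(X<hi)&(abs(Y)<.011)&(z>.05); print("pump",lo,k.sum(),np.percentile(Y[k],[2,98]).round(4) if k.sum() else "",np.percentile(z[k],98) if k.sum() else"")
k=(X>.048)&(X<.056)&(Y>-.002)&(Y<.04)&(z>.05); print("wire",k.sum(),Y[k].min(),Y[k].max(),z[k].max())
E
```

```text
t 12.03 p [0.5667 0.1326 0.0389] yaw -16.56 z [-0.0038 -0.002  -1.    ] F [-8.9 -1.8 14.9] op 0.0195 q [ 0.04  0.34  1.83 -0.    0.97  1.9 ]
pump -0.034 1098 [-0.0095  0.0094] 0.057779241742556164
pump 0.02 1762 [-0.0102  0.0101] 0.12627662899197267
pump 0.055 1611 [-0.0095  0.0097] 0.059412808071149174
wire 1632 -0.001996712254686369 0.020412393426638864 0.07819798170296458
```

Floor contact: 15 N, axis about 46–47 mm high. I'll release and retreat, then check.

Request:
{"fn": "carry_out", "kwargs": {"steps": [[0, 0, 0, 0, 0, 0.03, 1], [0, 0, 0, 0, 0, 0, 0.2], [0, 0, 0, 0, 0, 0, 0.2], [0, 0, 0, 0, 0, 0, 0.2], [0, 0, 0, 0, 0, 0, 0.2], [0, 0, 0, 0, 0, 0.5, 0.2], [0, 0, 0, 0, 0, 0.8, 0.2], [0, 0, 0, 0, 0, 1, 0.2], [0, 0, 0, 0, 0, 1, 0.2], [0, 0, 0, 0, 0, 1, 0.2], [0, 0, 0, 0, 0, 1, 0.2], [0, 0, 0, 0, 0, 0.8, 0.2], [0, 0, 0, 0, 0, 0, 0.2]]}}

```text
t: 13.7
tool_pos: [0.567, 0.133, 0.2358]
tool_rot: [3.108, -0.452, 0.006]
contact_force: [0.4, 0.2, -0.4]
opening: 0.0684
```

```bash
python3 - <<'E'
from h import *
yw=np.radians(-16.55); ex=np.array([np.cos(yw),np.sin(yw)]); ey=np.array([-ex[1],ex[0]]); s=np.array([.5648,.1330])
for n in("wrist","side"):
    st,M=tool(); im,d=grab_frame(n); cv2.imwrite(f"pics/{n}4.png",im[:,:,::-1]); P=cloud(n,d,st); hsv=cv2.cvtColor(im,cv2.COLOR_RGB2HSV)
    X=(P[...,:2]-s)@ex; Y=(P[...,:2]-s)@ey; z=P[...,2]
    for lo,hi in((-.09,-.078),(-.077,-.067),(-.03,-.01),(.01,.03),(.067,.077)):
        k=(X>lo)&(X<hi)&(abs(Y)<.013)&(z>.04)&(z<.065); print("pump",lo,k.sum(),np.percentile(Y[k],[2,98]).round(4),np.percentile(z[k],98).round(4) if k.sum() else"")
    k=(abs(X)<.11)&(abs(Y)<.008)&(z>.045)&(z<.066); b=k&(hsv[...,2]<60); print("x ext",X[k].min(),X[k].max(),"black+",X[b&(X>0)].min(),X[b&(X>0)].max(),"black-",X[b&(X<0)].min(),X[b&(X<0)].max())
    for g in(-1,1):
        k=(abs(g*X-.052)<.004)&(Y>-.005)&(Y<.04)&(z>.06); print("wire",g,k.sum(),np.percentile(Y[k],[1,99]),z[k].max())
    l=(abs(X)<.1)&(Y>.07)&(Y<.25)
    for a,b in((.05,.08),(.11,.14)):
        k=l&(z>a)&(z<b); print(" lid",np.percentile(Y[k],[2,50,98]).round(4))
A=cv2.imread("pics/wrist4.png");B=cv2.imread("pics/side4.png")[90:200,270:400]
cv2.imwrite("pics/c4.png",np.hstack([A[:,130:530],cv2.resize(B,(400,340)).copy() if 0 else cv2.copyMakeBorder(cv2.resize(B,(400,340)),0,60,0,0,0)]))
E
```

```text
t 13.7 p [0.567  0.133  0.2358] yaw -16.56 z [ 0.0039 -0.001  -1.    ] F [ 0.4  0.2 -0.4] op 0.0684 q [ 0.04  0.08  1.73 -0.    1.32  1.9 ]
pump -0.09 158 [-0.0083  0.0086] 0.0559
pump -0.077 174 [-0.01    0.0114] 0.0587
pump -0.03 425 [-0.0097  0.0112] 0.0577
pump 0.01 476 [-0.0104  0.0108] 0.0581
pump 0.067 274 [-0.0105  0.011 ] 0.059Traceback (most recent call last):
  File "<stdin>", line 8, in <module>
    return umr_minimum(a, axis, None, out, keepdims, initial, where)
ValueError: zero-size array to reduction operation minimum which has no identity
```

```bash
python3 - <<'E'
from h import *
yw=np.radians(-16.55); ex=np.array([np.cos(yw),np.sin(yw)]); ey=np.array([-ex[1],ex[0]]); s=np.array([.5648,.1330])
for n in("wrist","side"):
    st,M=tool(); im,d=grab_frame(n); cv2.imwrite(f"pics/{n}4.png",im[:,:,::-1]); P=cloud(n,d,st); hsv=cv2.cvtColor(im,cv2.COLOR_RGB2HSV)
    X=(P[...,:2]-s)@ex; Y=(P[...,:2]-s)@ey; z=P[...,2]
    k=(abs(X)<.13)&(abs(Y)<.008)&(z>.042)&(z<.066); print("x ext",X[k].min(),X[k].max())
    for lo in np.arange(-.088,.09,.004):
        q=k&(X>=lo)&(X<lo+.004); 
        if abs(lo)>.055 and q.sum(): print(round(lo,3),int(np.median(hsv[...,2][q])),end=" ")
    print()
    for g in(-1,1):
        k=(abs(g*X-.052)<.004)&(Y>-.005)&(Y<.04)&(z>.06); print("wire",g,k.sum(),np.percentile(Y[k],[1,99]),z[k].max())
    l=(abs(X)<.1)&(Y>.07)&(Y<.25)
    for a,b in((.05,.08),(.11,.14)):
        k=l&(z>a)&(z<b); print(" lid",np.percentile(Y[k],[2,50,98]).round(4))
A=cv2.imread("pics/wrist4.png");B=cv2.imread("pics/side4.png")[90:200,270:400]
cv2.imwrite("pics/c4.png",np.hstack([A[:,130:530],cv2.copyMakeBorder(cv2.resize(B,(400,340)),0,60,0,0,0)]))
E
```

```text
t 13.75 p [0.5662 0.133  0.2342] yaw -16.57 z [ 0.0012 -0.0011 -1.    ] F [-0.1  0.4 -0.3] op 0.0684 q [ 0.04  0.08  1.73 -0.    1.32  1.9 ]
x ext -0.0916524567572243 0.09841399263150803
-0.088 74 -0.084 198 -0.08 233 -0.076 78 -0.072 75 -0.068 78 -0.064 247 -0.06 254 -0.056 254 0.056 254 0.06 254 0.064 253 0.068 74 0.072 72 0.076 73 0.08 250 0.084 254 0.088 253 
wire -1 108 [0.00668374 0.01979167] 0.0776252941257164
wire 1 117 [0.00611196 0.02044014] 0.07813361235077154Traceback (most recent call last):
  File "<stdin>", line 15, in <module>
    return _quantile_unchecked(
        a, q, axis, out, overwrite_input, method, keepdims, weights)
    return _ureduce(a,
                    func=_quantile_ureduce_func,
    ...<5 lines>...
                    overwrite_input=overwrite_input,
                    method=method)
    r = func(a, **kwargs)
    result = _quantile(arr,
                       quantiles=q,
    ...<2 lines>...
                       out=out,
                       weights=wgt)
    slices_having_nans = np.isnan(arr[-1, ...])
                                  ~~~^^^^^^^^^
IndexError: index -1 is out of bounds for axis 0 with size 0
```

The pump is home: collars at about ±0.072, top at 58 mm, edges ±10.7 mm, and the wires are back at their original position (top Y 0.020 m against 0.0205). Next is the lid. I'll close the fingers and cross over high to behind it.

Request:
{"fn": "carry_out", "kwargs": {"steps": [[0, 0, 0, 0.2, 0.65, 0.1, 1], [0, 0, 0, 0.25, 0.85, 0, 1], [0, 0, 0, 0.25, 0.85, 0, 1], [0, 0, 0, 0.25, 0.85, 0, 1], [0, 0, 0, 0.25, 0.85, 0, 1], [0, 0, 0, 0.25, 0.85, 0, 1], [0, 0, 0, 0.25, 0.85, 0, 1], [0, 0, 0, 0.05, 0.2, 0, 1], [0, 0, 0, 0, 0, 0, 1], [0, 0, 0, 0, 0, 0, 1]]}}

```text
t: 15.05
tool_pos: [0.6138, 0.3239, 0.2216]
tool_rot: [3.102, -0.448, -0.034]
contact_force: [-0.2, 0.1, -0.3]
opening: 0.0002
```

```bash
cat >> h.py <<'E'
yw=np.radians(-16.55); ex=np.array([np.cos(yw),np.sin(yw)]); ey=np.array([-ex[1],ex[0]]); seat=np.array([.5648,.1330])
def ct():
    s,M=tool(); d=np.array(s["tool_pos"])[:2]-seat; print("case X",(d@ex).round(4),"Y",(d@ey).round(4)); return s
def lid(n="side"):
    s=status.observe(); im,d=grab_frame(n); P=cloud(n,d,s); X=(P[...,:2]-seat)@ex; Y=(P[...,:2]-seat)@ey; z=P[...,2]
    return s,im,X,Y,z
E
python3 - <<'E'
from h import *
ct(); s,im,X,Y,z=lid("scene")
for a in np.arange(.04,.19,.02):
    k=(abs(X)<.1)&(abs(X)>.035)&(Y>.07)&(Y<.2)&(z>a)&(z<a+.02)
    if k.sum()>5: print(a.round(2),k.sum(),np.percentile(Y[k],[2,50,98]).round(4))
E
```

```text
t 15.05 p [0.6138 0.3239 0.2216] yaw -16.44 z [-0.0226 -0.0044 -0.9997] F [-0.2  0.1 -0.3] op 0.0002 q [0.32 0.37 1.43 0.   1.37 2.18]
case X -0.0074 Y 0.1969
0.14 1570 [0.0913 0.1194 0.1479]
```

Request:
{"fn": "carry_out", "kwargs": {"steps": [[0.05, -0.26, 0, 0, 0, -0.6, 1], [0, 0, 0, 0, 0, -0.8, 1], [0, 0, 0, 0, 0, -0.8, 1], [0, 0, 0, 0, 0, -0.7, 1], [0, 0, 0, 0, 0, 0, 1], [0, 0, 0, -0.15, -0.5, 0, 1], [0, 0, 0, 0, 0, 0, 1]]}}

```text
t: 15.98
tool_pos: [0.6108, 0.3042, 0.1361]
tool_rot: [-3.106, 0.457, -0.01]
contact_force: [0.4, -0.5, 0.4]
opening: -0.0001
```

```bash
python3 -c "
from h import *
ct()"
```

```text
t 15.97 p [0.6108 0.3042 0.1361] yaw -16.73 z [ 0.0063  0.0012 -1.    ] F [ 0.4 -0.5  0.4] op -0.0001 q [ 0.3   0.41  1.54 -0.    1.19  2.16]
case X -0.0047 Y 0.1772
```

Request:
{"fn": "carry_out", "kwargs": {"steps": [[0, 0, 0, -0.19, -0.64, 0, 1], [0, 0, 0, -0.19, -0.64, 0.08, 1], [0, 0, 0, -0.19, -0.64, 0.15, 1], [0, 0, 0, -0.19, -0.64, 0.1, 1]]}}

```text
t: 16.48
tool_pos: [0.5891, 0.2262, 0.151]
tool_rot: [-3.101, 0.454, -0.021]
contact_force: [1.0, 1.1, -0.2]
opening: 0.0002
```

```bash
python3 - <<'E'
from h import *
ct(); s,im,X,Y,z=lid("side"); cv2.imwrite("pics/side5.png",im[40:240,200:500,::-1].repeat(2,0).repeat(2,1))
E
```

```text
t 16.48 p [0.5891 0.2262 0.151 ] yaw -16.67 z [ 0.0142  0.0056 -0.9999] F [ 1.   1.1 -0.2] op 0.0002 q [0.19 0.27 1.68 0.   1.18 2.05]
case X -0.0032 Y 0.0962
```

View pics/side5.png

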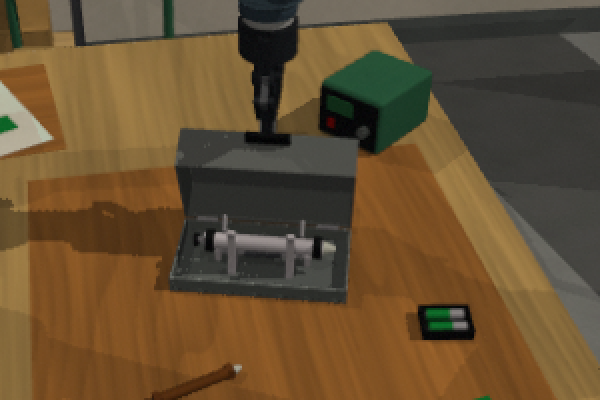

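Request:
{"fn": "carry_out", "kwargs": {"steps": [[0, 0, 0, -0.19, -0.64, -0.05, 1], [0, 0, 0, -0.19, -0.64, -0.2, 1], [0, 0, 0, -0.17, -0.58, -0.3, 1], [0, 0, 0, -0.14, -0.48, -0.4, 1]]}}

```text
t: 17.02
tool_pos: [0.5678, 0.1486, 0.1229]
tool_rot: [-3.103, 0.457, -0.026]
contact_force: [0.4, -1.0, 2.6]
opening: -0.0
```

```bash
python3 -c "
from h import *
ct()"
```

```text
t 17.02 p [0.5678 0.1486 0.1229] yaw -16.75 z [ 0.0169  0.0029 -0.9999] F [ 0.4 -1.   2.6] op -0.0 q [0.06 0.21 1.81 0.   1.1  1.92]
case X -0.0016 Y 0.0158
```

Request:
{"fn": "carry_out", "kwargs": {"steps": [[0, 0, 0, -0.1, -0.33, -0.4, 1], [0, 0, 0, -0.1, -0.33, -0.45, 1], [0, 0, 0, -0.08, -0.25, -0.4, 1], [0, 0, 0, 0, 0, -0.25, 1]]}}

```text
t: 17.52
tool_pos: [0.5586, 0.1189, 0.0811]
tool_rot: [-3.103, 0.458, -0.014]
contact_force: [-41.6, -1.0, 91.0]
opening: 0.0001
```

```bash
python3 -c "
from h import *
ct()"
```

```text
t 17.52 p [0.5586 0.1189 0.0811] yaw -16.78 z [ 0.0097  0.0033 -0.9999] F [-41.6  -1.   91. ] op 0.0001 q [0.01 0.24 1.86 0.   1.03 1.87]
case X -0.0019 Y -0.0153
```

The lid is down, with the tip at 81 mm, but it reads a firm 91 N (under the limit of 120). I'll back straight off and check.

Request:
{"fn": "carry_out", "kwargs": {"steps": [[0, 0, 0, 0, 0, 0.2, 1], [0, 0, 0, 0, 0, 0.8, 1], [0, 0, 0, 0, 0, 1, 1], [0, 0, 0, 0, 0, 1, 1], [0, 0, 0, 0, 0, 1, 1], [0, 0, 0, 0, 0, 0, 1], [0, 0, 0, 0, 0, 0, 1]]}}

```text
t: 18.4
tool_pos: [0.5554, 0.1199, 0.1981]
tool_rot: [-3.103, 0.453, -0.001]
contact_force: [-1.5, -1.1, 0.8]
opening: 0.0001
```

```bash
python3 - <<'E'
from h import *
ct()
for n in("side","scene"):
    s,im,X,Y,z=lid(n); k=(abs(X)<.1)&(Y>-.045)&(Y<.07)&(z>.06)&(z<.11)
    f=np.linalg.lstsq(np.c_[Y[k],X[k],np.ones(k.sum())],z[k],rcond=None)[0]; r=abs(z[k]-np.c_[Y[k],X[k],np.ones(k.sum())]@f)
    print(n,k.sum(),"slope Y,X",f[:2].round(4),"z at edge",(f[2]-.056*f[0]).round(4),"z mid",f[2].round(4),np.median(r).round(4))
    cv2.imwrite(f"pics/{n}6.png",im[:,:,::-1])
E
```

```text
t 18.4 p [0.5554 0.1199 0.1981] yaw -16.63 z [ 0.0012  0.0058 -1.    ] F [-1.5 -1.1  0.8] op 0.0001 q [0.01 0.09 1.8  0.01 1.25 1.87]
case X -0.0053 Y -0.0152
side 1940 slope Y,X [0.0028 0.    ] z at edge 0.0833 z mid 0.0835 0.0011
scene 3979 slope Y,X [0.0004 0.0003] z at edge 0.0822 z mid 0.0823 0.0007
```

View pics/side6.png

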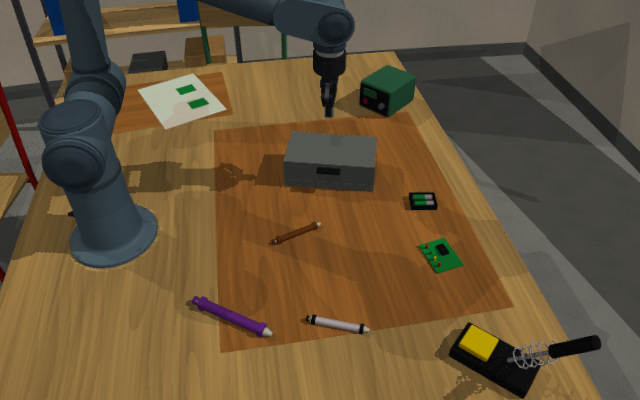

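The lid is shut: its top is flat to 0.003 rad at 82–83 mm. The battery holder (423,201) and circuit board (440,255) have not moved, and the arm is clear. I'll hand in.

```bash
python3 -c "
from bench import robot
print(robot.close_job())"
```

```text
the job is handed in; nothing more can be done
None
```

The pump is in the clip with the jaw closed over it, the lid is shut, and the job was handed in at about 18.5 s of the 54 s allowed.

- **Pump:** I took the larger white pump and pressed it down until it met the clip floor at about 15 N. After release it measured about 1–2 mm off along the clip, under 1 mm across, and 1–2 mm high, which is within the depth camera's own bias. The jaw wires were back where they started, within 1 mm.
- **Lid:** its top is flat to 0.003 rad at 82–83 mm in two views, against 82 mm expected when shut. The pump can't be seen under the lid, so its pose was last checked before I shut it.
- **Clear of the work:** the arm is about 115 mm above the lid. The battery holder and circuit board look unmoved in the final picture.
- **Two flaws:** the last push on the lid peaked at a reading of 91 N down, about 100 N in all, against the 120 N wrist limit. It was made with the fingertips, not the gripper's body. Two of the check scripts also crashed partway through, so I did not get a side-camera check of the seated pump's measurements. The side picture taken while the lid was closing does show it in the clip.

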